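# Free the propped housing carrier and bring it to rest over the V-blocks

### The arm

A 6-joint arm with a two-finger parallel gripper is mounted at the origin on the work surface. World frame = base frame: x ahead of the robot, y to its left, z up, the work surface at z = 0. Lengths are in m, angles in rad, forces in N, time in s.
With the tool pointing down it reaches from about 0.25 to 0.775 m from the base axis. Payload 4 kg.
Tool frame: the origin (TCP) lies on the front face of the gripper's body, between the roots of the fingers; the fingertips stand 97 mm ahead of it and the grasp point (between the pads) lies 78 mm ahead of it (tip_extent is the distance from the TCP to the fingertips, in m); z points along the fingers, y is the line along which they close (so a half turn about z gives the same grasp; the last joint's range is limited). The gripper opens to 94 mm and grips with 3 to 60 N. Pads are 16 mm wide; open, the fingers measure 119 mm over their backs; the gripper's body (75 mm by 177 mm) begins 78 mm behind the grasp point.
Start: joints at [-1.296, 0.087, 1.371, -0, 1.684, -0.103], TCP at [0.203, -0.511, 0.303] pointing down, gripper open.
Joint ranges: [-3.1, 3.1], [-0.76, 2.03], [0.27, 2.55], [-1.08, 4.22], [0.17, 2.65], [-2.57, 2.57]. Speed limits (rad/s): [2.79, 2.79, 3.14, 3.14, 3.14, 3.14].

### API

Orientations are given as a unit quaternion [w, x, y, z].
In Python, from bench import sense, capture, sign_off, tip_extent gives the robot as it stands. The module is installed in compiled form; this text tells all that it offers.
- The arm moves only by the tool jog_arm, never from a script. Its argument "steps" is a list of rows, each a list of 4 numbers: the shift along the tool's x, y, z in units of 0.06 m (1.0 is 0.06 m), then the turn about the tool's z in units of 0.12 rad (1.0 is 0.12 rad). A call has 1 to 8 rows; each row shifts and turns the commanded pose from where the row before left it, along the tool's axes as they then stand; what a row does not reach is not made up. A row lasts 1/8 s, in which the tool goes at most 62.5 mm and 10.7 degrees, less where a joint would pass 70% of its speed; a pose out of reach is approached as far as the arm can. A call with a number of a shift or a turn outside -1 to 1 is refused whole. A call with a gripper value outside its range is refused whole. "grip" is the opening, from -1 (shut) to 1 (fully open), set as the call begins (left out, the last holds). The fingers move at their own pace and stop on an object; the grip force is fixed at half the most. Time passes only in rows, so rows that do not move let the fingers close. It gives the time, the measured TCP pose, the force, the opening and the grip force at its end, in the units of the state.
- sense(): the state, without advancing time (a new reading comes with each control period).
- capture(name): name is "side" or "top" or "wrist"; returns a dict with "img" (384x512x3 uint8, blue, green, red), "mtx" (3x3 intrinsics, pixels), "k1" (the pictures are not rectified: a ray, as slopes to the right and down, at radius r is drawn at 1 + k1 r^2 times it, then the intrinsics apply), "origin" and "rotation" of the camera in the world. Camera axes: x right, y up, looking along -z (the intrinsics and any distortion apply to the point x, -y, -z); pixel columns grow to the right and rows downward; lengths in m; the calibration is good to about 2 mm. A picture is of the moment at which its call begins. There is no depth.
- sign_off(): hands the job in; it is judged then, once.
The state is a dict: "time_s": time; "joint_pos": joint angles; "joint_velocities": joint speeds; "tau": joint torques, N m; "eef_pos": TCP position; "tool_rot": TCP orientation; "ft_force": force on the tool from outside, world axes, zero at the start; "wrist_torque": the same for the moment, N m; "grip_width": finger opening in m; "grasp_force": force on a finger pad.
Only numpy, scipy, OpenCV 4.12 (cv2) and the standard library are available. Lean on these libraries where they do the work, as an engineer would, in place of code of your own. Each camera call takes 0.05 s, during which the arm holds its last target. There are 200 camera calls.

### The job

Draw the wooden prop out towards the robot from under the raised sensor housing, so that the carrier swings free on its pivot, and leave the prop standing clear on the table. Then move the trolley along the rail by its black grip until the carrier hangs centred over the pair of V-blocks, take the swing out of it by moving the trolley alone, let it hang level and still there for five seconds and let go of the grip. Touch the carrier and its housings with nothing, never let the carrier swing up against the rail, keep the prop upright and leave the meter, spool and bottle where they are.

Things in the scene. Friction and masses are not known exactly. Their poses are not given: they have to be found in the camera images.
- gantry: Fixed aluminium bench gantry, may stand turned a little. Origin on the table under mid-rail; y runs along the rail, x points away from the robot. Rail: 30 x 30 mm bar, 1040 mm long, underside 252 mm above the table; posts with feet at y = -490 and +490 mm.
- trolley (a joint): Place of the trolley on the rail, m: 0 = parked (gantry y = -0.22), growing towards the gantry's +y (gantry y = value - 0.22). Stops at -0.01 and 0.46. It slides with about 2 N of friction plus 2 N per m/s, weighs 0.8 kg plus the carrier's 0.8 kg, and stays where it is left (the swing cannot shift it).
- trolley_grip (a point): Grip point of the black upright grip on top of the trolley, 322 mm above the table: middle of a block 34 mm (gantry x) by 24 mm (gantry y), z = 293 to 343 mm, over a plate 72 by 90 mm (top at 293 mm). Take it from above, fingers closing along the gantry's y. Axes as the gantry's.
- trolley_pivot (a point): The pivot pin under the trolley, 168 mm above the table, axis along the gantry's x, straight below the grip.
- swing (a joint): Swing of the carrier on its pivot, rad: 0 = level (its rest when free), positive = gantry's -y end up. Propped at +0.25; beyond 0.35 either way it strikes the rail. Almost frictionless: left alone it swings for minutes. Free: angle'' = -w^2*angle + a/L, a = trolley acceleration towards gantry +y, L = 1.58 m, w = 2.5 rad/s nominal (2.3 to 2.65 with the hidden mass).
- carrier: The swinging carrier, not to be touched: aluminium bar 390 mm long (y), 24 x 12 mm, 0.36 kg. Origin on the pivot axis at mid-bar, z up when level; the bar's centre lies 9 mm above it. The two housings hang under its ends.
- housings: The two steel sensor housings strapped under the carrier bar, not to be touched (origin and axes as the carrier's): cylinders 50 mm in diameter, 70 mm long along x (-47 to +41 mm with plugs and caps), centred at y = -165 and +165 mm, 32 mm below the origin. Together 0.44 kg nominal, hidden 0.8 to 1.2 times that.
- prop: Loose wooden prop, 0.4 kg. Origin on the table under its column, z up; base plate 12 mm thick, x = -140 to +30 mm, 80 mm wide; column 24 (x) x 30 (y) mm, 153 mm high, under the -y housing; upright handle block 34 (x) x 24 (y) mm, 92 mm high, at x = -115 mm. Drawn about 90 mm towards the gantry's -x it is clear of the carrier's path.
- prop_grip (a point): Grip point of the prop's handle block: 60 mm above its underside, at x = -115 mm of the prop. Take it from above, fingers closing along y.
- prop_top (a point): Centre of the top of the prop's column, where the housing rests, 153 mm above the prop's underside.
- vblocks: Fixed pair of V-blocks on the table beneath the rail, axes as the gantry's: blocks 60 x 70 mm, about 60 mm high, at y = -165 and +165 mm, joined by a low bar. The origin is midway between the blocks.
- vblocks_mid (a point): Middle between the two V-blocks, 8 mm above the table: the trolley's pivot must end straight above it.
- meter: Bystander: handheld meter 85 x 170 x 40 mm lying on the table; origin under its middle. Leave alone.
- spool: Bystander: metal spool 60 mm in diameter, 46 mm high, standing beyond the gantry; origin under its middle. Leave alone.
- bottle: Bystander: small bottle 44 mm in diameter, 130 mm high, standing beyond the gantry; origin under its middle. Leave alone.
Not all that is in view belongs to the job. Of the things like the prop, leave any that is green; of the rest the larger one is meant.

How it is judged:
On the way, in this order (a step that is already met when the one before it is completed fails the run):
1. the prop is drawn clear and the carrier swings free (x of prop_top in the frame of gantry below -0.045 m and value of joint swing below 0.1 rad).
2. the carrier hangs level and still, centred over the V-blocks, for 5 s (horizontal distance between trolley_pivot and vblocks_mid below 0.015 m and value of joint swing between -0.1 and 0.1 rad), for 5 s.
At the end, for the whole second after the job is handed in: Pivot within 15 mm (horizontally) of the middle of the V-blocks, trolley at rest, swing angle within 0.1 rad of level and slower than 0.25 rad/s; the prop stands upright on the table at rest, its column more than 60 mm from the rail's line on the robot's side (all of step 2 and velocity of joint swing between -0.25 and 0.25 rad/s and velocity of joint trolley between -0.02 and 0.02 m/s and x of prop_top in the frame of gantry below -0.06 m and angle between prop's own z axis and vertical below 0.1 rad and height (world z) of prop below 0.01 m and linear speed of prop below 0.02 m/s); the robot touches nothing.
It fails at once if the robot touches the carrier or housings (contact force between any of the fingers, the arm and carrier above 0.3 N).
It fails at once if the freed carrier is touched by the prop or anything else (contact force between carrier and anything else above 0.05 N and value of joint swing below 0.15 rad).
It fails at once if the carrier swings up against the rail (value of joint swing above 0.35 rad or value of joint swing below -0.35 rad).
It fails at once if the prop is tipped over (angle between prop's own z axis and vertical above 0.35 rad).
It fails at once if a bystander is disturbed (distance of any of meter, spool, bottle from where it was at the start of the episode above 0.025 m).
It also fails if it takes over 64 s, if anything falls off the work surface, if the arm or the gripper's body presses on something with over 40 N, if the wrist force passes 120 N, or if a joint passes its speed limit or range.

## Working session

There is one attempt and no reset: what is moved stays moved. The work goes in short steps, Python scripts to look and compute and a tool call to move; the robot and the scene stay as the last step left them, time stands still between calls to the robot, and variables do not carry over. Pictures are saved under pics/ and viewed, at most 10 in all, crops included, and the job is handed in when it is done.

Besides the shell and the picture viewer there is one more tool, called after "Call:" in YAML: its name, and indented under it one key for each argument. jog_arm: Moves the arm, as the interface text tells. Its arguments: {"type":"object","properties":{"steps":{"type":"array","items":{"type":"array","items":{"type":"number"}}},"grip":{"type":"number"}},"required":["steps"]}

```bash
mkdir -p pics; cat > h.py <<'E'
import numpy as np, cv2
from bench import sense, capture, sign_off, tip_extent
def ray(c,u,v):
    K=c["mtx"];p=np.array([(u-K[0][2])/K[0][0],(v-K[1][2])/K[1][1]]);q=p.copy()
    for _ in range(20): q=p/(1+c["k1"]*(q@q))
    return np.array(c["origin"]),np.array(c["rotation"])@np.array([q[0],-q[1],-1])
def plane(c,u,v,z):
    o,d=ray(c,u,v);return o+d*(z-o[2])/d[2]
def proj(c,P):
    p=np.array(c["rotation"]).T@(np.array(P)-np.array(c["origin"]));q=np.array([p[0],-p[1]])/-p[2]
    q=q*(1+c["k1"]*(q@q));K=c["mtx"];return K[0][0]*q[0]+K[0][2],K[1][1]*q[1]+K[1][2]
E
python3 - <<'E'
from h import *
import pickle
s=sense();print(s)
C={n:capture(n) for n in("side","top")}
pickle.dump(C,open("c0.pkl","wb"))
for n in C: print(n,C[n]["origin"],C[n]["k1"],C[n]["mtx"]); cv2.imwrite(f"pics/{n}0.png",cv2.resize(C[n]["img"],(800,600)))
E
```

```text
{'time_s': 0.0, 'joint_pos': array([-1.29609689e+00,  8.79503477e-02,  1.37224041e+00,  3.47384278e-06,
        1.68359785e+00, -1.03100590e-01]), 'joint_velocities': array([ 0.00080501, -0.00017308, -0.00044552, -0.00054542, -0.00257902,
       -0.00087432]), 'tau': array([ 9.64396895e-04, -3.40182281e+01, -3.02422535e+01,  7.19157024e-02,
        3.31502210e-02, -1.74951247e-04]), 'eef_pos': array([ 0.20278709, -0.51089091,  0.30151351]), 'tool_rot': array([-1.09408910e-03,  9.82210755e-01,  1.87778667e-01, -9.23707739e-05]), 'ft_force': array([-0.30955846,  0.05337833,  0.1082005 ]), 'wrist_torque': array([ 0.01075586, -0.03251854,  0.01765639]), 'grasp_force': 0.0, 'grip_width': 0.09401570020491842}
side [ 1.01799286 -0.45126954  1.18109319] -0.09880163925926894 [[387.85990916   0.         256.48038334]
 [  0.         387.85990916 192.3235804 ]
 [  0.           0.           1.        ]]
top [ 0.33308087 -0.01764943  1.39400283] -0.10725038510417449 [[373.46245727   0.         258.64568118]
 [  0.         373.46245727 190.61381462]
 [  0.           0.           1.        ]]
```

View pics/side0.png

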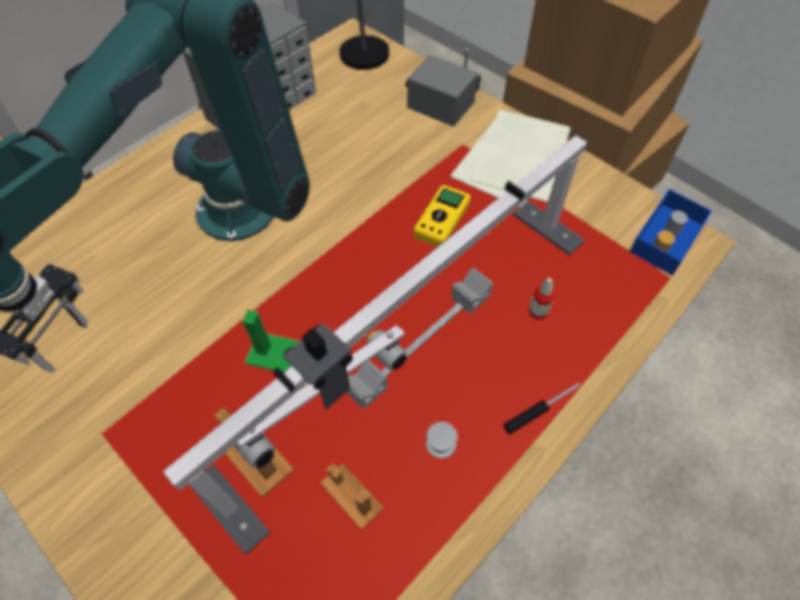

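View pics/top0.png

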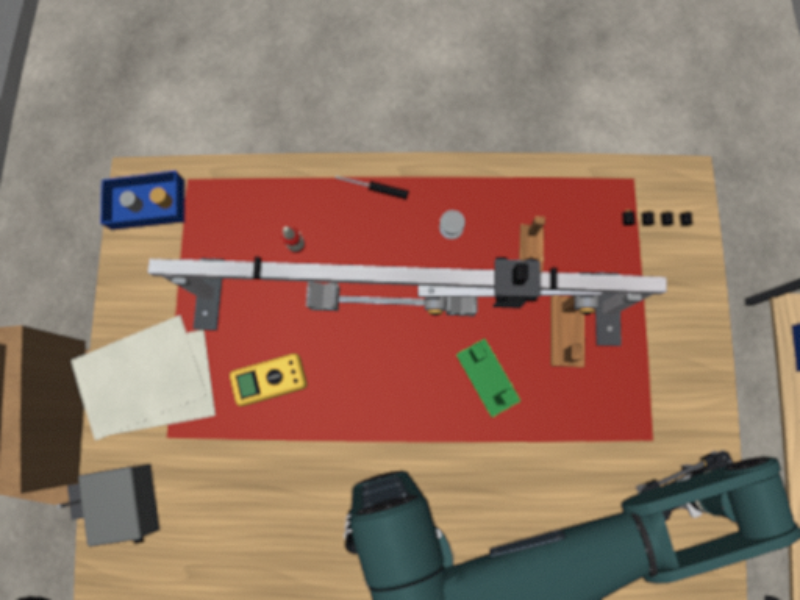

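The top view (800×600) shows three prop-like things: a green one at (488,378), a small brown one beyond the rail at (532,240), and a larger brown one under the raised housing at (570,330). The larger brown one is meant: it isn't green and it's the bigger of the other two. The trolley grip is at (520,270) and the V-blocks are at (322,295) and (460,300). Next I'll take an enlarged crop and measure.

```bash
python3 - <<'E'
from h import *
import pickle
C=pickle.load(open("c0.pkl","rb"));c=C["top"];im=c["img"]
a=im[150:250,300:430];b=im[160:220,185:315]
a=cv2.resize(a,(780,600),interpolation=cv2.INTER_CUBIC);cv2.imwrite("pics/cropA.png",a)
b=cv2.resize(b,(780,360),interpolation=cv2.INTER_CUBIC);cv2.imwrite("pics/cropB.png",b)
# rail: light pixels
hsv=cv2.cvtColor(im,cv2.COLOR_BGR2HSV)
m=((hsv[...,1]<45)&(hsv[...,2]>165)).astype(np.uint8);m[:150]=0;m[200:]=0;m[:,:90]=0;m[:,430:]=0
n,l,st,ce=cv2.connectedComponentsWithStats(m);print(st[st[:,4]>30])
ys,xs=np.nonzero(m)
# per-column top edge & bottom edge for clean columns
P=[]
for u in list(range(105,150))+list(range(180,260))+list(range(362,415)):
    r=np.nonzero(m[:,u])[0]
    if len(r)>4 and r[-1]-r[0]<14: P.append(np.r_[plane(c,u,r[0]-.5,.282)[:2],plane(c,u,r[-1]+.5,.282)[:2]])
P=np.array(P)
for k in(0,2):
    f=np.polyfit(P[:,k+1],P[:,k],1);print("edge",f,np.std(P[:,k]-np.polyval(f,P[:,k+1])))
for u in(95.5,425.5):print(plane(c,u,170 if u<200 else 182,.282))
# yellow etc not needed; black grip mask
k=(hsv[...,2]<45).astype(np.uint8);n,l,st,ce=cv2.connectedComponentsWithStats(k)
for i in range(n):
    if 40<st[i,4]<800 and 140<ce[i][1]<260: print("blk",st[i],ce[i],plane(c,*ce[i],.343))
E
```

```text
[[     0      0    512    384 193735]
 [    95    166     67     11    588]
 [   168    168    148     14   1316]
 [   347    174      4     10     35]
 [   357    175     70     12    615]
 [   268    183     48      6    240]
 [   347    186     30      2     47]]Traceback (most recent call last):
  File "<stdin>", line 16, in <module>
  File "h.py", line 8, in plane
    o,d=ray(c,u,v);return o+d*(z-o[2])/d[2]
        ~~~^^^^^^^
  File "h.py", line 6, in ray
    return np.array(c["origin"]),np.array(c["rotation"])@np.array([q[0],-q[1],-1])
                                 ~~~~~~~~~~~~~~~~~~~~~~~^~~~~~~~~~~~~~~~~~~~~~~~~~
ValueError: matmul: Input operand 1 has a mismatch in its core dimension 0, with gufunc signature (n?,k),(k,m?)->(n?,m?) (size 3 is different from 4)
```

View pics/cropA.png

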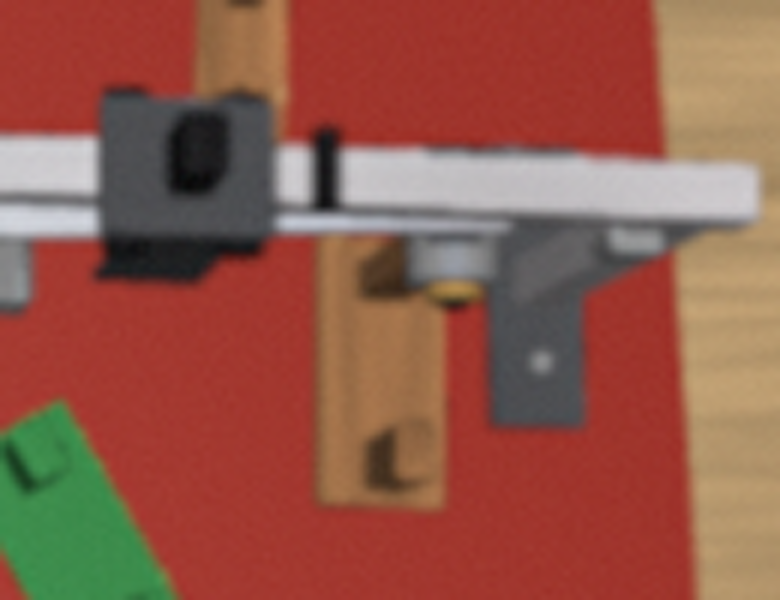

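View pics/cropB.png

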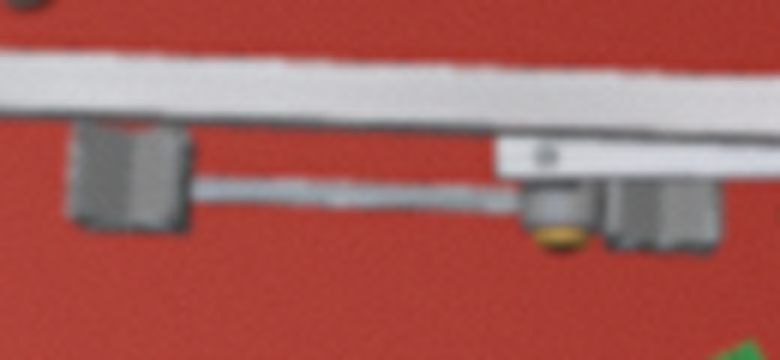

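The crops confirm the large brown prop. Its handle top is near crop A (416,453), which is pixel (369,225), and its column stands under the raised housing. The grip top is near (203,145), pixel (334,174). In crop B the V grooves are near x = 130 and x = 665. The camera rotation is a quaternion, so I'll fix the helper.

```bash
sed -i 's/^import numpy.*/&\nfrom scipy.spatial.transform import Rotation as R\ndef rot(c): return R.from_quat(np.array(c["rotation"])[[1,2,3,0]]).as_matrix()/; s/np.array(c\["rotation"\])@/rot(c)@/; s/np.array(c\["rotation"\]).T/rot(c).T/' h.py
python3 - <<'E'
from h import *
import pickle
np.set_printoptions(precision=4,suppress=True)
C=pickle.load(open("c0.pkl","rb"));c=C["top"];im=c["img"]
hsv=cv2.cvtColor(im,cv2.COLOR_BGR2HSV)
m=((hsv[...,1]<45)&(hsv[...,2]>165)).astype(np.uint8);m[:150]=0;m[200:]=0
P=[]
for u in list(range(105,150))+list(range(180,260))+list(range(362,415)):
    r=np.nonzero(m[:184,u])[0]
    if len(r)>4 and r[-1]-r[0]<12: P.append(np.r_[plane(c,u,r[0]-.5,.282)[:2],plane(c,u,r[-1]+.5,.282)[:2]])
P=np.array(P)
for k in(0,2):
    f=np.polyfit(P[:,k+1],P[:,k],1);print("edge",f,np.std(P[:,k]-np.polyval(f,P[:,k+1])))
for u,v in((94.7,171),(426.5,182)):print("railend",plane(c,u,v,.282))
A=lambda x,y:(300+x/6-.5+.08,150+y/6-.42); B=lambda x,y:(185+x/6-.42,160+y/6-.42)
print("grip",plane(c,*A(203,145),.343),"plate",plane(c,*A(190,168),.293))
print("handle",plane(c,*A(416,453),.092))
for p in((317,505),(445,508),(317,300),(446,300)):print("base",plane(c,*A(*p),.012))
for p in((130,130),(665,185)):print("groove",plane(c,*B(*p),.04))
print("vblk edges",[plane(c,*B(*p),.06)[:2] for p in((70,228),(190,230),(605,245),(720,248))])
k=(hsv[...,2]<45).astype(np.uint8);n,l,st,ce=cv2.connectedComponentsWithStats(k)
for i in range(n):
    if 40<st[i,4]<800 and 140<ce[i][1]<200: print("blk",st[i],ce[i],plane(c,*ce[i],.33))
E
```

```text
edge [0.0373 0.6168] 0.0009686909757892899
edge [0.0318 0.5898] 0.0013490888323304492
railend [0.6174 0.5246 0.282 ]
railend [ 0.5828 -0.5143  0.282 ]
grip [ 0.5928 -0.2127  0.343 ] plate [ 0.5932 -0.215   0.293 ]
handle [ 0.47   -0.3786  0.092 ]
base [ 0.4464 -0.3375  0.012 ]
base [ 0.4443 -0.4175  0.012 ]
base [ 0.5748 -0.3427  0.012 ]
base [ 0.5748 -0.4247  0.012 ]
groove [0.6385 0.2058 0.04  ]
groove [ 0.604 -0.126  0.04 ]
vblk edges [array([0.5728, 0.2373]), array([0.5718, 0.1638]), array([ 0.5631, -0.0876]), array([ 0.5613, -0.157 ])]
blk [328 169  10  13 115] [332.4609 174.9739] [ 0.5923 -0.2122  0.33  ]
blk [478 180  34  15 126] [495.4286 186.9524] [ 0.5576 -0.7105  0.33  ]
blk [317 190  26   6 117] [327.5128 192.188 ] [ 0.5409 -0.196   0.33  ]
```

Call:
jog_arm:
  steps:
    - [0,0,0,0.86]
    - [0,0,0,0.86]
    - [0,0,0,0.86]
    - [0,0,0,0.86]
  grip: 1

```text
time_s: 0.6
eef_pos: [0.2028, -0.511, 0.302]
tool_rot: [-0.001, 1.0, -0.019, -0.0]
ft_force: [-0.1, -0.1, -0.4]
grip_width: 0.0943
grasp_force: 0.0
```

Call:
jog_arm:
  steps:
    - [0.4,-0.2,0,0]
    - [0.88,-0.47,0,0]
    - [0.88,-0.47,0,0]
    - [0.88,-0.47,0,0]
    - [0.88,-0.47,0,0]
    - [0.46,-0.28,0,0]
    - [0,0,0,0]

```text
time_s: 1.48
eef_pos: [0.4721, -0.3773, 0.3016]
tool_rot: [-0.001, 1.0, -0.016, -0.001]
ft_force: [-0.1, 0.5, -0.1]
grip_width: 0.0936
grasp_force: 0.0
```

```bash
cat >> h.py <<'E'
def tool():
    s=sense();q=s["tool_rot"];M=R.from_quat(q[[1,2,3,0]]).as_matrix();return s,M
def go(target,yaw=None):
    s,M=tool();d=M.T@(np.array(target)-s["eef_pos"])/.06
    print("t",s["time_s"],"eef",s["eef_pos"].round(4),"phi",np.arctan2(M[1,0],M[0,0]).round(4),"units",d.round(2))
E
python3 - <<'E'
from h import *
go([.470,-.3786,.138])
c=capture("side");cv2.imwrite("pics/side1.png",cv2.resize(c["img"][130:340,60:340],(800,600),interpolation=cv2.INTER_CUBIC))
E
```

```text
t 1.475 eef [ 0.4721 -0.3773  0.3016] phi -0.0311 units [-0.03  0.03  2.73]
```

View pics/side1.png

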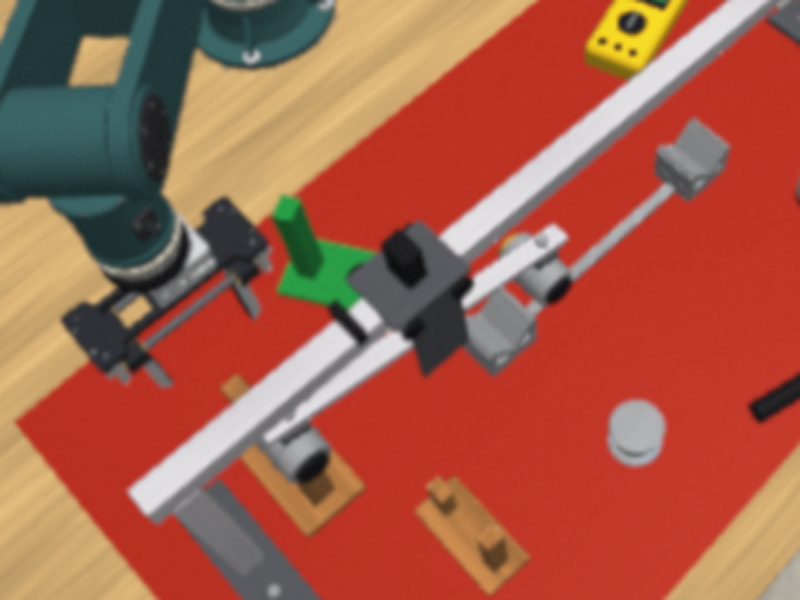

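The side crop shows the gripper above and in front of the prop handle, which appears at about (233,385). The fingers are clear of the rail and the green piece, so I'll descend and close.

Call:
jog_arm:
  steps:
    - [-0.03,0.03,0.5,0]
    - [0,0,0.7,0]
    - [0,0,0.7,0]
    - [0,0,0.5,0]
    - [0,0,0.33,0]
    - [0,0,0,0]
    - [0,0,0,0]

```text
time_s: 2.4
eef_pos: [0.4689, -0.3816, 0.1406]
tool_rot: [0.001, 1.0, -0.018, 0.001]
ft_force: [0.7, 1.4, -0.3]
grip_width: 0.0941
grasp_force: 0.0
```

Call:
jog_arm:
  steps:
    - [0,0,0,0]
    - [0,0,0,0]
    - [0,0,0,0]
    - [0,0,0,0]
    - [0,0,0,0]
    - [0,0,0,0]
  grip: -1

```text
time_s: 3.15
eef_pos: [0.4686, -0.3806, 0.1388]
tool_rot: [-0.0, 1.0, -0.017, -0.0]
ft_force: [-0.5, -0.8, -0.2]
grip_width: 0.0372
grasp_force: 0.0
```

Call:
jog_arm:
  steps:
    - [0,0,0,0]
    - [0,0,0,0]
    - [0,0,0,0]
    - [0,0,0,0]

```text
time_s: 3.65
eef_pos: [0.4685, -0.3804, 0.1388]
tool_rot: [-0.0, 1.0, -0.017, -0.0]
ft_force: [-0.0, 2.5, 1.4]
grip_width: 0.024
grasp_force: 30.0
```

Call:
jog_arm:
  steps:
    - [-0.2,0,0,0]
    - [-0.4,0,0,0]
    - [-0.5,0,0,0]
    - [-0.5,0,0,0]
    - [-0.3,0,0,0]
    - [-0.1,0,0,0]
    - [0,0,0,0]

```text
time_s: 4.53
eef_pos: [0.348, -0.3766, 0.1389]
tool_rot: [0.0, 1.0, -0.018, -0.001]
ft_force: [-3.0, -0.1, -0.5]
grip_width: 0.0237
grasp_force: 30.0
```

```bash
python3 - <<'E'
from h import *
s=sense();print(s["ft_force"],s["time_s"])
c=capture("side");cv2.imwrite("pics/side2.png",cv2.resize(c["img"][130:340,60:340],(800,600),interpolation=cv2.INTER_CUBIC))
E
```

```text
[-3.04952304 -0.10277163 -0.54473538] 4.525
```

View pics/side2.png

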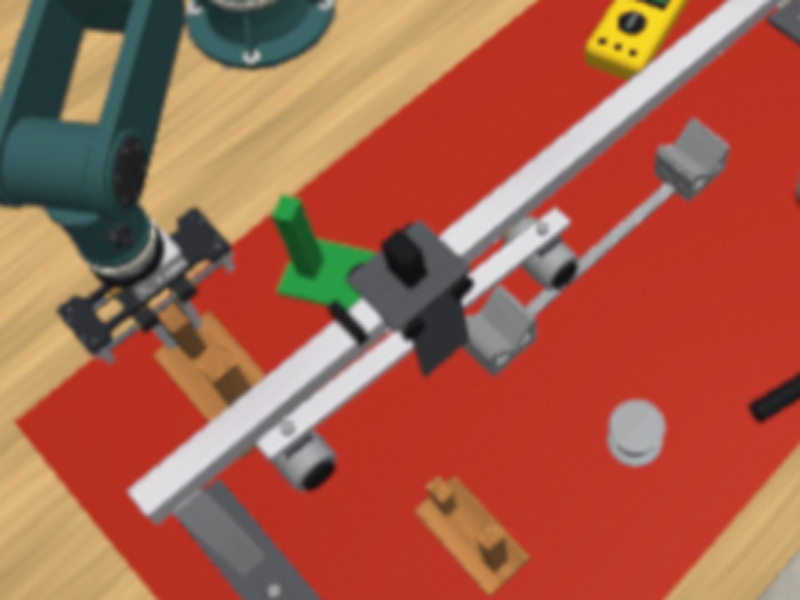

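The housing is off the prop. The prop stands upright near (210,360), and the carrier swings free in the crop. I'll release the prop and rise.

Call:
jog_arm:
  steps:
    - [0,0,0,0]
    - [0,0,0,0]
    - [0,0,0,0]
    - [0,0,0,0]
    - [0,0,-0.3,0]
    - [0,0,-0.8,0]
    - [0,0,-1,0]
    - [0,0,-1,0]
  grip: 1

```text
time_s: 5.58
eef_pos: [0.3485, -0.3762, 0.3282]
tool_rot: [0.001, 1.0, -0.017, 0.001]
ft_force: [0.4, -1.2, 0.3]
grip_width: 0.0936
grasp_force: 0.0
```

Call:
jog_arm:
  steps:
    - [0,0,-1,0]
    - [0,0,-1,0]
    - [0,0,-0.4,0]
    - [0,0,0,0]

```text
time_s: 6.08
eef_pos: [0.3486, -0.3762, 0.4728]
tool_rot: [0.003, 1.0, -0.017, 0.002]
ft_force: [0.6, -0.5, 0.3]
grip_width: 0.0937
grasp_force: 0.0
```

```bash
python3 - <<'E'
from h import *
go([.594,-.2135,.465])
E
```

```text
t 6.075 eef [ 0.3486 -0.3762  0.4728] phi -0.035 units [ 3.99 -2.85  0.13]
```

Call:
jog_arm:
  steps:
    - [0.4,-0.3,0,0]
    - [0.8,-0.57,0,0]
    - [0.8,-0.57,0,0]
    - [0.8,-0.57,0,0]
    - [0.8,-0.57,0,0]
    - [0.39,-0.27,0,0]
    - [0,0,0,0]
    - [0,0,0,0]

```text
time_s: 7.08
eef_pos: [0.5933, -0.2144, 0.468]
tool_rot: [-0.0, 1.0, -0.018, -0.001]
ft_force: [-0.8, -1.3, -0.1]
grip_width: 0.0942
grasp_force: 0.0
```

```bash
python3 - <<'E'
from h import *
go([.594,-.2135,.400])
c=capture("side");cv2.imwrite("pics/side3.png",cv2.resize(c["img"][130:340,60:340],(800,600),interpolation=cv2.INTER_CUBIC))
E
```

```text
t 7.075 eef [ 0.5933 -0.2144  0.468 ] phi -0.0357 units [ 0.01 -0.01  1.13]
```

View pics/side3.png

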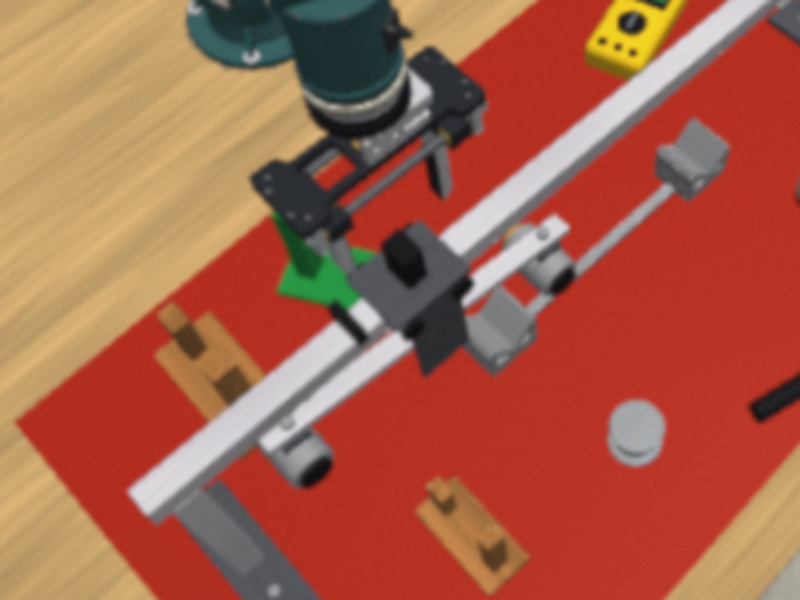

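The gripper is above the grip at about (405,255), and the prop stands clear near (205,350). I'll descend and close.

Call:
jog_arm:
  steps:
    - [0,0,0.3,0]
    - [0,0,0.4,0]
    - [0,0,0.3,0]
    - [0,0,0.13,0]
    - [0,0,0,0]
    - [0,0,0,0]

```text
time_s: 7.88
eef_pos: [0.5937, -0.2143, 0.4024]
tool_rot: [0.001, 1.0, -0.018, 0.001]
ft_force: [0.3, 0.1, 0.3]
grip_width: 0.0939
grasp_force: 0.0
```

Call:
jog_arm:
  steps:
    - [0,0,0,0]
    - [0,0,0,0]
    - [0,0,0,0]
    - [0,0,0,0]
    - [0,0,0,0]
    - [0,0,0,0]
    - [0,0,0,0]
    - [0,0,0,0]
  grip: -1

```text
time_s: 8.88
eef_pos: [0.5939, -0.214, 0.4011]
tool_rot: [0.0, 1.0, -0.018, 0.0]
ft_force: [-0.4, -1.0, -0.2]
grip_width: 0.0236
grasp_force: 30.0
```

Call:
jog_arm:
  steps:
    - [0,0,0,0]

```text
time_s: 9.0
eef_pos: [0.5939, -0.214, 0.4011]
tool_rot: [0.0, 1.0, -0.018, 0.0]
ft_force: [-0.4, -0.2, -0.4]
grip_width: 0.0235
grasp_force: 30.0
```

```bash
cat >> h.py <<'E'
ang=-0.0345
G=np.array([[np.cos(ang),-np.sin(ang),0],[np.sin(ang),np.cos(ang),0],[0,0,1]])
def cap(ty,th,e=-1,x=.047):  # world of housing cap; ty: world y of pivot; + theta: -y end up
    p=np.array([.603+.0345*ty,ty,.168]);l=np.array([x,e*.165,-.032])
    c,s=np.cos(-th),np.sin(-th);l=np.array([l[0],c*l[1]-s*l[2],s*l[1]+c*l[2]]);return p+G@l
def theta(c,ty,e=-1,x=.041,thr=45):
    ths=np.linspace(-.4,.4,161);pp=np.array([proj(c,cap(ty,t,e,x)) for t in ths])
    h=c["img"].max(2);m=np.zeros_like(h)
    a=np.floor(pp.min(0)-9).astype(int);b=np.ceil(pp.max(0)+9).astype(int)
    m[a[1]:b[1],a[0]:b[0]]=h[a[1]:b[1],a[0]:b[0]]<thr
    n,l,st,ce=cv2.connectedComponentsWithStats(m)
    best=[(st[i,4],*ce[i],*min((np.hypot(*(pp[j]-ce[i])),ths[j]) for j in range(161))) for i in range(1,n) if st[i,4]>15]
    return best
def fit(t,th,w=None):
    from scipy.optimize import least_squares
    f=lambda p:p[0]+p[1]*np.cos(p[3]*(t-t[-1]))+p[2]*np.sin(p[3]*(t-t[-1]))-th
    return min((least_squares(f,[0,a,b,2.5],bounds=([-.1,-.5,-.5,2.2],[.1,.5,.5,2.75]),loss="soft_l1",f_scale=.02) for a in(-.2,.2) for b in(-.2,.2)),key=lambda r:r.cost)
E
cat > meas.py <<'E'
from h import *
import sys,pickle
ty=float(sys.argv[1]);N=int(sys.argv[2]);T=[];TH=[];S=[]
for i in range(N):
    t=sense()["time_s"];c=capture("side");b=theta(c,ty);S.append((t,c["img"]))
    if i==0:print("blobs",b)
    b=[x for x in b if x[3]<6]
    if b:k=max(b);T.append(t);TH.append(k[4])
pickle.dump((S,{k:c[k] for k in c if k!="img"}),open("last.pkl","wb"))
T=np.array(T);TH=np.array(TH);print(len(T),T[0],sense()["time_s"],TH[::3].round(3))
r=fit(T,TH);o,a,b,w=r.x;print("off %.4f th %.4f thd %.4f w %.4f at t=%.3f amp %.3f rms %.4f"%(o,a,b*w,w,T[-1],np.hypot(a,b),np.std(r.fun)))
E
python3 meas.py -0.214 50
```

```text
blobs [(np.int32(46), np.float64(169.6304347826087), np.float64(294.82608695652175), np.float64(0.8099928055366225), np.float64(0.21499999999999997))]
50 9.0 11.5 [ 0.215  0.27   0.29   0.29   0.26   0.205  0.13   0.035 -0.055 -0.135
 -0.18  -0.215 -0.21  -0.175 -0.1   -0.01   0.075]
off 0.0443 th 0.0568 thd 0.5935 w 2.3768 at t=11.450 amp 0.256 rms 0.0052
```

```bash
cat > plan.py <<'E'
from h import *
import sys
from scipy.optimize import minimize
# th thd at t0, now t1, w, D(m), N rows, x0 trolley
th,thd,t0,t1,w,D,N,x0=[float(a) for a in sys.argv[1:9]];N=int(N);L=1.58;dt=.125;lag=.06
Tt=np.arange(0,N*dt+1.5,.02)+t1
def sim(d):
    v=np.r_[0,d,0]/dt;dv=np.diff(v);tk=t1+lag+np.arange(N+1)*dt
    s=Tt[:,None]-tk;k=s>0
    b=th*np.cos(w*(Tt-t0))+thd/w*np.sin(w*(Tt-t0))
    r=b+(k*np.sin(w*s)/w)@dv/L;rd=-th*w*np.sin(w*(Tt-t0))+thd*np.cos(w*(Tt-t0))+(k*np.cos(w*s))@dv/L
    return r,rd,dv
con=[{"type":"eq","fun":lambda d:np.r_[d.sum()*10-D*10,sim(d)[0][-1]*5,sim(d)[1][-1]]},
 {"type":"ineq","fun":lambda d:np.r_[x0+np.cumsum(d)+.002,.40-x0-np.cumsum(d)]*5},
 {"type":"ineq","fun":lambda d:np.r_[.29-sim(d)[0],.29+sim(d)[0]]}]
r=minimize(lambda d:np.sum(sim(d)[2]**2),np.full(N,D/N),constraints=con,bounds=[(-.05,.05)]*N,method="SLSQP",options={"maxiter":300})
u=np.round(r.x/.06,2);a,ad,_=sim(u*.06)
print(r.success,"max th",abs(a).max().round(3),"end",a[-1].round(4),ad[-1].round(4),"sum",u.sum()*.06,"cum",(x0+np.cumsum(u)*.06)[::4].round(3))
print("tool-y rows",(-u).tolist())
E
python3 plan.py 0.0125 0.5935 11.45 11.5 2.377 0.2535 32 0
```

```text
True max th 0.249 end -0.0008 0.0007 sum 0.255 cum [ 0.001 -0.002  0.006  0.124  0.314  0.4    0.35   0.268]
tool-y rows [-0.02, -0.01, 0.01, 0.02, 0.03, 0.02, 0.0, -0.03, -0.12, -0.26, -0.42, -0.57, -0.71, -0.8, -0.83, -0.81, -0.74, -0.61, -0.45, -0.27, -0.1, 0.03, 0.17, 0.28, 0.36, 0.4, 0.39, 0.33, 0.25, 0.15, 0.06, 0.0]
```

Call:
jog_arm:
  steps:
    - [0,-0.02,0,0]
    - [0,-0.01,0,0]
    - [0,0.01,0,0]
    - [0,0.02,0,0]
    - [0,0.03,0,0]
    - [0,0.02,0,0]
    - [0,0,0,0]
    - [0,-0.03,0,0]

```text
time_s: 12.5
eef_pos: [0.5938, -0.2159, 0.4011]
tool_rot: [0.001, 1.0, -0.018, 0.0]
ft_force: [0.2, -2.1, -0.6]
grip_width: 0.0237
grasp_force: 30.0
```

Call:
jog_arm:
  steps:
    - [0,-0.12,0,0]
    - [0,-0.26,0,0]
    - [0,-0.42,0,0]
    - [0,-0.57,0,0]
    - [0,-0.71,0,0]
    - [0,-0.8,0,0]
    - [0,-0.83,0,0]
    - [0,-0.81,0,0]

```text
time_s: 13.5
eef_pos: [0.6036, 0.0579, 0.4011]
tool_rot: [0.0, 1.0, -0.018, 0.001]
ft_force: [7.3, -2.7, -0.4]
grip_width: 0.0239
grasp_force: 30.0
```

Call:
jog_arm:
  steps:
    - [0,-0.74,0,0]
    - [0,-0.61,0,0]
    - [0,-0.45,0,0]
    - [0,-0.27,0,0]
    - [0,-0.1,0,0]
    - [0,0.03,0,0]
    - [0,0.17,0,0]
    - [0,0.28,0,0]

```text
time_s: 14.5
eef_pos: [0.6072, 0.159, 0.4011]
tool_rot: [-0.001, 1.0, -0.016, 0.001]
ft_force: [4.8, 1.3, 0.2]
grip_width: 0.0242
grasp_force: 30.0
```

Call:
jog_arm:
  steps:
    - [0,0.36,0,0]
    - [0,0.4,0,0]
    - [0,0.39,0,0]
    - [0,0.33,0,0]
    - [0,0.25,0,0]
    - [0,0.15,0,0]
    - [0,0.06,0,0]
    - [0,0,0,0]

```text
time_s: 15.5
eef_pos: [0.6031, 0.0405, 0.4011]
tool_rot: [0.0, 1.0, -0.018, 0.0]
ft_force: [4.5, -2.1, -1.5]
grip_width: 0.0238
grasp_force: 30.0
```

Call:
jog_arm:
  steps:
    - [0,0,0,0]

```text
time_s: 15.62
eef_pos: [0.6031, 0.0407, 0.4011]
tool_rot: [0.0, 1.0, -0.018, 0.0]
ft_force: [4.8, -2.4, -1.0]
grip_width: 0.0238
grasp_force: 30.0
```

```bash
python3 - <<'E'
from h import *
go([.6045,.0395,.400])
c=capture("top");cv2.imwrite("pics/top4.png",cv2.resize(c["img"][140:240,180:313],(798,600),interpolation=cv2.INTER_CUBIC))
E
python3 meas.py 0.040 45
```

```text
t 15.625 eef [0.6031 0.0407 0.4011] phi -0.0354 units [0.02 0.02 0.02]
blobs [(np.int32(33), np.float64(240.15151515151516), np.float64(238.72727272727272), np.float64(0.3751799937424363), np.float64(0.019999999999999962))]
45 15.675 17.925 [0.02  0.02  0.015 0.01  0.005 0.01  0.015 0.02  0.03  0.035 0.04  0.04
 0.045 0.05  0.04 ]
off 0.0270 th 0.0115 thd -0.0360 w 2.4678 at t=17.875 amp 0.019 rms 0.0026
```

View pics/top4.png

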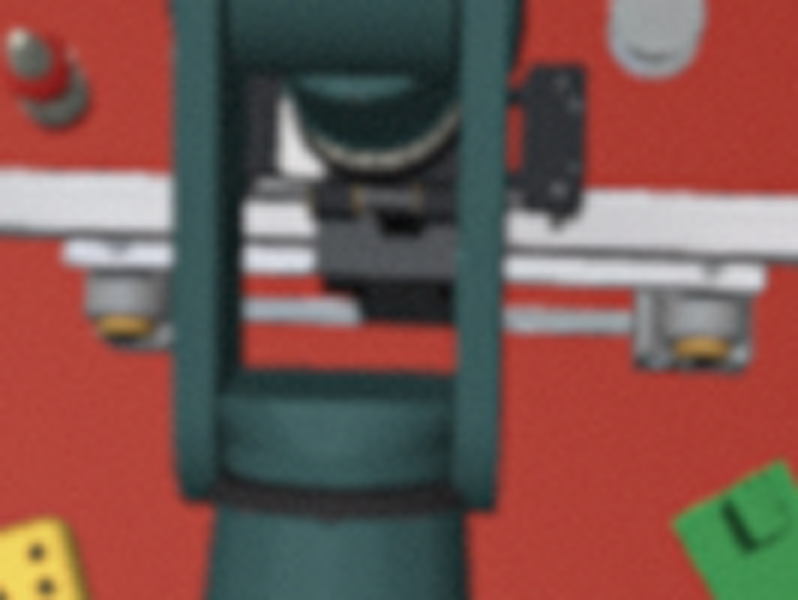

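The top crop shows the carrier over the V-blocks: housings at about (127,290) and (700,310), blocks beneath them. The centring agrees with the measured 0.040 to within a few mm, and the swing amplitude is only 0.019 rad. I'll hold it there and then release.

Call:
jog_arm:
  steps:
    - [0,0,0,0]
    - [0,0,0,0]
    - [0,0,0,0]
    - [0,0,0,0]
    - [0,0,0,0]
    - [0,0,0,0]
    - [0,0,0,0]
    - [0,0,0,0]

```text
time_s: 18.92
eef_pos: [0.6031, 0.0407, 0.4011]
tool_rot: [0.0, 1.0, -0.018, 0.0]
ft_force: [3.8, -2.8, -1.4]
grip_width: 0.0239
grasp_force: 30.0
```

Call:
jog_arm:
  steps:
    - [0,0,0,0]
    - [0,0,0,0]
    - [0,0,0,0]
    - [0,0,0,0]
    - [0,0,0,0]
    - [0,0,0,0]
    - [0,0,0,0]
    - [0,0,0,0]

```text
time_s: 19.92
eef_pos: [0.603, 0.0407, 0.4011]
tool_rot: [0.0, 1.0, -0.018, 0.0]
ft_force: [3.9, -1.7, -2.2]
grip_width: 0.024
grasp_force: 30.0
```

Call:
jog_arm:
  steps:
    - [0,0,0,0]
    - [0,0,0,0]
    - [0,0,0,0]
    - [0,0,0,0]
    - [0,0,0,0]
    - [0,0,0,0]
    - [0,0,0,0]
    - [0,0,0,0]

```text
time_s: 20.92
eef_pos: [0.603, 0.0407, 0.401]
tool_rot: [0.0, 1.0, -0.018, 0.0]
ft_force: [4.6, -2.8, -1.5]
grip_width: 0.0238
grasp_force: 30.0
```

Call:
jog_arm:
  steps:
    - [0,0,0,0]
    - [0,0,0,0]
    - [0,0,0,0]
    - [0,0,0,0]
    - [0,0,0,0]
    - [0,0,0,0]
    - [0,0,0,0]
    - [0,0,0,0]

```text
time_s: 21.92
eef_pos: [0.603, 0.0407, 0.4011]
tool_rot: [0.0, 1.0, -0.018, 0.0]
ft_force: [4.2, -1.5, -0.4]
grip_width: 0.024
grasp_force: 30.0
```

Call:
jog_arm:
  steps:
    - [0,0,0,0]
    - [0,0,0,0]
    - [0,0,0,0]
    - [0,0,0,0]
    - [0,0,0,0]
    - [0,0,0,0]
    - [0,0,0,0]
    - [0,0,0,0]
  grip: 1

```text
time_s: 22.92
eef_pos: [0.6028, 0.0409, 0.4011]
tool_rot: [0.0, 1.0, -0.017, -0.0]
ft_force: [-0.1, -0.7, 0.2]
grip_width: 0.0942
grasp_force: 0.0
```

Call:
jog_arm:
  steps:
    - [0,0,-0.3,0]
    - [0,0,-0.6,0]
    - [0,0,-0.8,0]
    - [0,0,-0.6,0]
    - [-0.5,0,-0.2,0]
    - [-0.9,0,0,0]
    - [-0.9,0,0,0]
    - [-0.9,0,0,0]

```text
time_s: 23.92
eef_pos: [0.4091, 0.0477, 0.5512]
tool_rot: [0.0, 1.0, -0.018, 0.0]
ft_force: [0.1, 0.1, 0.9]
grip_width: 0.0943
grasp_force: 0.0
```

Call:
jog_arm:
  steps:
    - [-0.7,0,0,0]
    - [-0.3,0,0,0]
    - [0,0,0,0]
    - [0,0,0,0]

```text
time_s: 24.42
eef_pos: [0.3524, 0.0496, 0.5503]
tool_rot: [0.0, 1.0, -0.018, -0.001]
ft_force: [-0.0, -0.1, -0.0]
grip_width: 0.0941
grasp_force: 0.0
```

```bash
python3 - <<'E'
from h import *
c=capture("top");cv2.imwrite("pics/top5.png",cv2.resize(c["img"][140:240,180:380],(800,400),interpolation=cv2.INTER_CUBIC))
E
python3 meas.py 0.040 45
```

```text
blobs [(np.int32(34), np.float64(240.35294117647058), np.float64(238.76470588235293), np.float64(0.21248955293880045), np.float64(0.015000000000000013))]
45 24.475 26.725 [0.015 0.02  0.03  0.035 0.035 0.04  0.04  0.045 0.04  0.04  0.035 0.035
 0.03  0.015 0.015]
off 0.0270 th -0.0154 thd -0.0217 w 2.2000 at t=26.675 amp 0.018 rms 0.0026
```

View pics/top5.png

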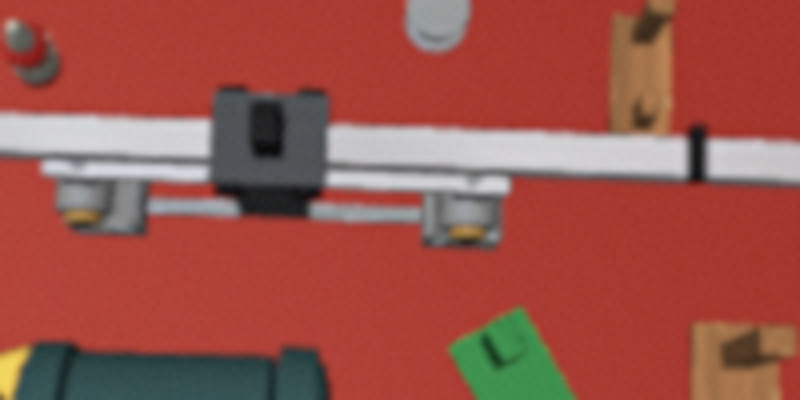

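The released trolley stands at (268,140) with the carrier level. The prop is clear at (740,360). I'll do one numeric check of centring from this view.

```bash
python3 - <<'E'
from h import *
np.set_printoptions(precision=4,suppress=True)
c=capture("top");A=lambda x,y:(180+x/4-.375,140+y/4-.375)
print("grip",plane(c,*A(266,127),.343)[:2],"plate",plane(c,*A(270,140),.293)[:2])
for p in((84,195),(466,215)):print("housing",plane(c,*A(*p),.150)[:2])
for z in(0,.03,.06):print(z,"block L inner/R inner/R outer",[plane(c,*A(*p),z)[1] for p in((147,232),(423,243),(500,244))])
h=c["img"];g=cv2.imread("pics/top5.png")
s=capture("side")
for z in(.06,.03):
  print("blocks predicted in side px",[np.round(proj(s,[.6045+.0345*dy+.03,.0395+dy,z]),1) for dy in(-.2,-.13,.13,.2)])
cv2.imwrite("pics/side5.png",cv2.resize(s["img"][160:280,200:340],(798,600)[:2],interpolation=cv2.INTER_CUBIC))
E
```

```text
grip [0.5996 0.0404] plate [0.6021 0.04  ]
housing [0.5887 0.2062]
housing [ 0.5718 -0.1194]
0 block L inner/R inner/R outer [np.float64(0.17150583692259289), np.float64(-0.09065268325156298), np.float64(-0.1635068818445787)]
0.03 block L inner/R inner/R outer [np.float64(0.16743507183659162), np.float64(-0.08908159782338634), np.float64(-0.16036791871584527)]
0.06 block L inner/R inner/R outer [np.float64(0.16336430675059033), np.float64(-0.08751051239520971), np.float64(-0.15722895558711183)]
blocks predicted in side px [array([231.2, 254.3]), array([247.4, 239.9]), array([302. , 191.1]), array([315.3, 179.2])]
blocks predicted in side px [array([231.8, 258. ]), array([247.6, 243.9]), array([301.2, 195.7]), array([314.3, 183.9])]
```

View pics/side5.png

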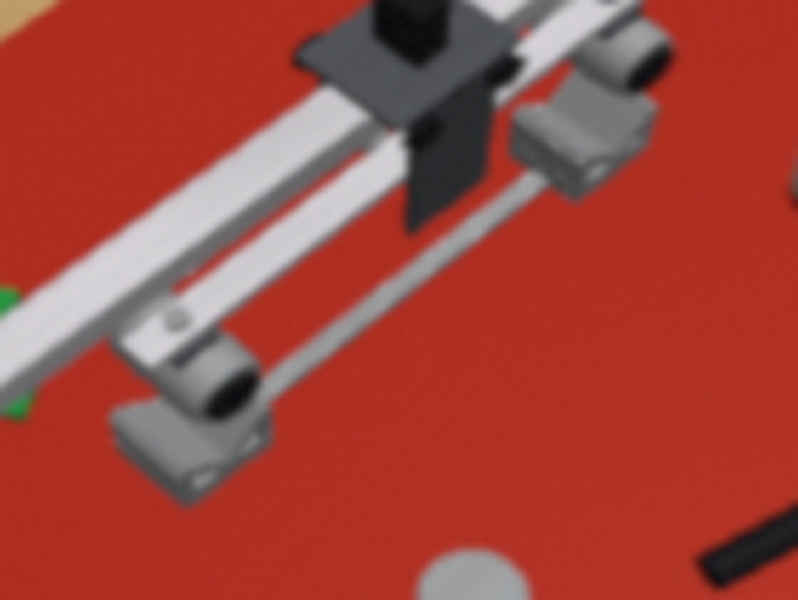

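The side crop shows the block corners at about (185,475) and (575,170). The positions predicted from the 0.0395 centre are (178,471) and (581,155), so centring is good to a few mm. Handing in.

```bash
python3 -c "
from h import *
print(sign_off())"
```

```text
the job is handed in; nothing more can be done
None
```

I handed the job in at about 27 s of the 64 s allowed; the judge's verdict wasn't shown. The prop stands clear and upright on the table, and the released carrier hangs over the V-blocks, centred to within a few mm by the cameras, with about 0.02 rad of swing left.

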